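Slide a lens blank along the rail into the free corner pocket

TASK

Gently, with the fingertips and without gripping or lifting it, push the loose lens blank across the blue loading plate until it lies against the long steel rail, well short of the end pockets. Then, keeping it against the rail, slide it along into the empty corner pocket until it is fully home against both the rail and the end stop, and take the fingers away. Leave the blank that already sits in the other pocket, the vial, the mug and the pick alone.

Things in the scene. Friction and masses are not known exactly. Their poses are not given: they have to be found in the camera images.
- plate: Blue fixed plate 170 mm (its x) by 340 mm (its y), 8 mm thick; origin at the centre of its underside, on the table; x points away from the robot at yaw 0, z up. Steel walls on it reach 22 mm above the table: a rail along y near the far edge, 14 mm thick, inner face at x = +65 mm; an end stop at each end, 14 mm thick, inner faces at y = +150 and -150 mm, from the rail to x = +11 mm.
- pocket_a (a point): Centre of a fully home blank in the pocket at the plate's +y end: x = +45, y = +130 mm on the plate, 15 mm above the table. The pocket is 44 mm wide between the rail and a short keeper, 10 mm thick (x = +11 to +21 mm), which reaches 18 mm inward from the end stop; it is open towards the plate's middle.
- pocket_b (a point): The same for the mirror-image pocket at the plate's -y end: x = +45, y = -130 mm on the plate.
- blank_center (a point): Centre (half-way up) of the loose lens blank: a white plastic disc 40 mm across and 14 mm thick with a clear 3 mm dome on top, about 24 g, lying flat on the middle of the plate (centre 15 mm above the table) and smooth (friction on plate and steel about 0.25). Starts 50 to 85 mm clear of its place at the rail.
- seated_center (a point): Centre (half-way up) of an identical blank, which already sits fully home in one of the two pockets (either one); the other pocket is empty, with only a small flat dark spot on its floor. To be left alone.
- vial_center (a point): Centre (half-way up) of a small capped vial, 24 mm across and 55 mm tall, standing on the plate near one of its near (-x) corners. To be left alone.
- mug_center (a point): Centre (half-way up) of a white mug, 80 mm across and 85 mm tall, standing on the table off one end of the plate. To be left alone.
- pick: Slim black-handled pick, 110 mm long along its x and 12 mm thick, lying on the table off the other end of the plate; origin on its underside near mid-length. To be left alone.
There are look-alikes about, which are no part of the job. What is shaped like the part that bears blank_center but orange is not meant. What is shaped like the part that bears seated_center but orange is not meant.

How it is judged:
On the way:
1. the blank lies against the rail (gap under 3 mm), not yet in a pocket (x of blank_center in the frame of plate above 0.042 m and y of blank_center in the frame of plate between -0.11 and 0.11 m), for 0.1 s.
At the end, for the whole second after the job is handed in: The loose blank lies flat and at rest in the free corner pocket, within 2.5 mm of touching both the rail and the end stop, and the other blank is still home in its own pocket (same tolerance) (x of each of blank_center, seated_center in the frame of plate above 0.0425 m and (y of blank_center in the frame of plate above 0.1275 m or y of blank_center in the frame of plate below -0.1275 m) and angle between blank_center's own z axis and vertical below 0.1 rad and z of blank_center in the frame of plate between 0.012 and 0.018 m and linear speed of blank below 0.01 m/s and (y of seated_center in the frame of plate above 0.1275 m or y of seated_center in the frame of plate below -0.1275 m) and z of seated_center in the frame of plate below 0.018 m).
It fails at once if the loose blank is lifted more than 5 mm off the plate, or tipped more than 20 degrees (z of blank_center in the frame of plate above 0.02 m or angle between blank_center's own z axis and vertical above 0.35 rad).
It fails at once if the fingers grip the loose blank or press it with more than 30 N (contact force between the fingers and blank above 30 N).
It fails at once if the loose blank nears a pocket (more than 80 mm from the plate's middle) while more than 8 mm off the rail (x of blank_center in the frame of plate below 0.037 m and (y of blank_center in the frame of plate above 0.08 m or y of blank_center in the frame of plate below -0.08 m)).
It fails at once if the blank already seated is moved more than 5 mm (distance of seated_center from where it was at the start of the episode above 0.005 m).
It fails at once if the vial, the mug or the pick is moved more than 15 mm (distance of any of vial_center, mug_center, pick from where it was at the start of the episode above 0.015 m).
It also fails if it takes over 51 s, if anything falls off the work surface, if the arm or the gripper's body presses on something with over 40 N, if the wrist force passes 120 N, or if a joint passes its speed limit or range.

ROBOT

A 6-joint arm with a two-finger parallel gripper is mounted at the origin on the work surface. World frame = base frame: x ahead of the robot, y to its left, z up, the work surface at z = 0. Lengths are in m, angles in rad, forces in N, time in s.
With the tool pointing down it reaches from about 0.4 to 0.825 m from the base axis. Payload 7 kg.
Tool frame: the origin (TCP) lies at the centre of the arm's flange, where the gripper is bolted on; the fingertips stand 178 mm ahead of it and the grasp point (between the pads) lies 159 mm ahead of it; z points along the fingers, y is the direction in which the jaws open and shut (so a half turn about z gives the same grasp; the last joint's range is limited). The gripper opens to 88 mm and grips with 3 to 60 N. Pads are 19 mm wide; open, the fingers measure 130 mm over their backs; the gripper's body (78 mm by 193 mm) begins 47 mm behind the grasp point.
Start: joints at [1.498, 0.359, 0.012, 0, -1.224, -0.288], TCP at [0.238, 0.632, 0.405] pointing down, gripper open.
Joint ranges: [-3.07, 3.07], [-1.43, 2.12], [-1.02, 1.25], [-3.03, 1.67], [-3.05, -0], [-3.03, 3.03]. Speed limits (rad/s): [2.39, 2.39, 3.01, 3.14, 3.14, 3.14].

INTERFACE

Orientations are given as [roll, pitch, yaw] about the fixed x, y, z axes, in that order (R = Rz(yaw) Ry(pitch) Rx(roll)).
In Python, from station import arm gives the robot as it stands.
- The arm moves only by the shell command python3 -m handwheel 'ROWS' [OPENING] [FORCE]. ROWS is JSON, a list of rows, each a list of 4 numbers: the shift along the world's x, y, z in cm, then the turn about the world's z in rad. In form: [[dx, dy, dz, yaw], ...]. A call has 1 to 20 rows; each row shifts and turns the commanded pose from where the row before left it; what a row does not reach is not made up. A row lasts 1/10 s, in which the tool goes at most 50 mm and 8.59 degrees, less where a joint would pass 70% of its speed; a pose out of reach is approached as far as the arm can. A call is refused whole if a number of a shift passes 5 or a number of a turn 0.15, either way. A call with a gripper value outside its range is refused whole. OPENING is the closure, from 0 (fully open) to 1 (shut), set as the call begins (- or left out, the last holds). The fingers move at their own pace and stop on an object; FORCE is the grip in N (left out, the last holds). Time passes only in rows, so rows that do not move let the fingers close. It gives the time, the measured TCP pose, the force and the opening at its end, in the units of the state.
- arm.get_state(): the state, without advancing time (a new reading comes with each control period).
- arm.grab_frame(name): name is "scene" or "top"; returns a dict with "image" (384x512x3 uint8, red, green, blue), "depth" (384x512 float32, m along the optical axis (not along the pixel's ray), 0 where there is no reading), "vfov" (degrees; the focal length in pixels is half the picture's height over the tangent of half this angle, whatever the lens; pixels are square), "cx", "cy" (the principal point, pixels), "k1" (the pictures are not rectified: a ray, as slopes to the right and down, at radius r is drawn at 1 + k1 r^2 times it, then the intrinsics apply), "rvec" (rotation vector, rad) and "tvec" (3), from world to camera coordinates, as OpenCV has them. Camera axes: x right, y down, z forward; pixel columns grow to the right and rows downward; lengths in m; the calibration is good to about 2 mm. A picture is of the moment at which its call begins.
- arm.job_done(): hands the job in, once; it reports no verdict.
The state is a dict: "t": time; "q": joint angles; "qd": joint speeds; "joint_efforts": joint torques, N m; "eef_pos": TCP position; "ee_rot": TCP orientation; "force": force on the tool from outside, world axes, zero at the start; "moment": the same for the moment, N m; "width": finger opening in m.
Only numpy, scipy, OpenCV 4.12 (cv2) and the standard library are available. Lean on these libraries where they do the work, as an engineer would, in place of code of your own. Each camera call takes 0.05 s, during which the arm holds its last target.

## Working session

There is one attempt and no reset: what is moved stays moved. The work goes in short steps, Python scripts to look and compute and a shell command to move; the robot and the scene stay as the last step left them, time stands still between calls to the robot, and variables do not carry over. Pictures are saved under pics/ and viewed, and the job is handed in when it is done.

```bash
ls; mkdir -p pics; cat > h.py <<'E'
import numpy as np, cv2
from station import arm
def snap(cam,tag):
    f=arm.grab_frame(cam); cv2.imwrite(f'pics/{tag}.png',f['image'][:,:,::-1]); 
    np.savez(f'{tag}.npz',**f); return f
def K(f):
    fl=192/np.tan(np.radians(f['vfov'])/2); return fl
def px2w(f,u,v,z):
    fl=K(f); x=(u-f['cx'])/fl; y=(v-f['cy'])/fl
    xd,yd=x,y
    for _ in range(30):
        s=1+f['k1']*(x*x+y*y); x,y=xd/s,yd/s
    R,_=cv2.Rodrigues(np.array(f['rvec'],float)); t=np.array(f['tvec'],float).ravel()
    d=R.T@np.array([x,y,1]); c=-R.T@t
    return c+d*(z-c[2])/d[2]
def w2px(f,p):
    R,_=cv2.Rodrigues(np.array(f['rvec'],float)); t=np.array(f['tvec'],float).ravel()
    c=R@np.array(p)+t; x,y=c[0]/c[2],c[1]/c[2]; s=1+f['k1']*(x*x+y*y); fl=K(f)
    return x*s*fl+f['cx'],y*s*fl+f['cy']
E
python3 - <<'E'
from h import *
for c in('top','scene'):
    f=snap(c,c+'0'); print({k:f[k] for k in f if k not in('image','depth')})
print(arm.get_state())
E
```

```text
pics
{'vfov': 54.85079672071055, 'cx': 261.70608953363194, 'cy': 187.29535235755858, 'k1': -0.07998221282982475, 'rvec': array([ 2.14359216, -2.1670581 ,  0.14124878]), 'tvec': array([0.02237748, 0.57834523, 0.94061253])}
{'vfov': 57.10802253577166, 'cx': 253.93579577284015, 'cy': 190.84050866407117, 'k1': -0.01572810667613582, 'rvec': array([ 2.01238683,  1.67202626, -0.54095473]), 'tvec': array([-0.14034227, -0.40735278,  1.21422976])}
{'t': 0.1, 'q': array([ 1.49805730e+00,  3.59372305e-01,  1.11637586e-02, -3.04351755e-04,
       -1.22408394e+00, -2.88122828e-01]), 'qd': array([-0.00137724, -0.00180002,  0.00190117,  0.00074482,  0.00059863,
        0.00127638]), 'joint_efforts': array([-2.03679003e-03, -5.84160805e+01,  2.93752563e+01,  7.01555505e+00,
        1.01738196e-02, -5.52959568e-05]), 'eef_pos': array([0.23825878, 0.63138709, 0.4037858 ]), 'ee_rot': array([ 3.14007686e+00, -1.50848899e-04, -3.60965372e-01]), 'force': array([ 0.45816206,  0.05584411, -0.46929151]), 'moment': array([ 0.00213646, -0.04807858, -0.02222996]), 'width': 0.08750387385416444}
```

View pics/top0.png

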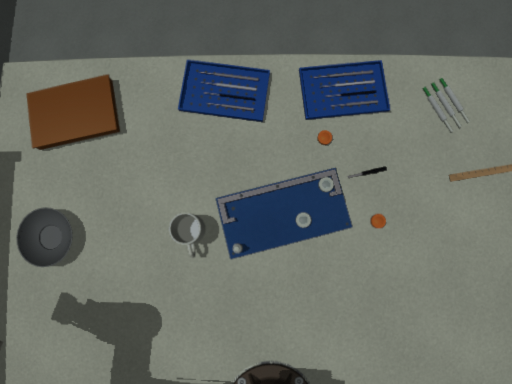

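View pics/scene0.png

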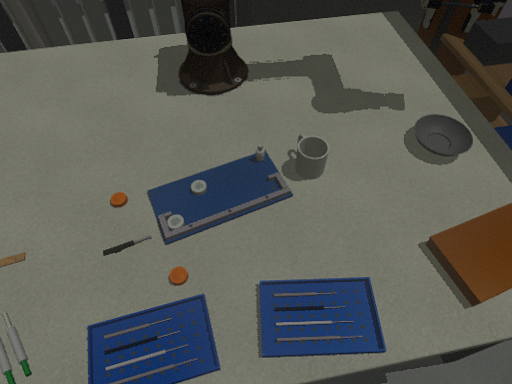

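Top picture: the loose blank is at about (304,220), and the seated one at (326,184) in the right (-y) pocket. The free pocket is at the left (+y) end around (227,210). The vial is at (237,248), the mug at (185,229) and the pick at (368,172). Next I'll zoom in.

```bash
python3 - <<'E'
import cv2
im=cv2.imread('pics/top0.png')[160:265,165:365]
cv2.imwrite('pics/top0z.png',cv2.resize(im,None,fx=4,fy=4,interpolation=cv2.INTER_CUBIC))
im=cv2.imread('pics/scene0.png')[120:250,140:340]
cv2.imwrite('pics/scene0z.png',cv2.resize(im,None,fx=4,fy=4,interpolation=cv2.INTER_CUBIC))
E
```

```text
(no output)
```

View pics/top0z.png

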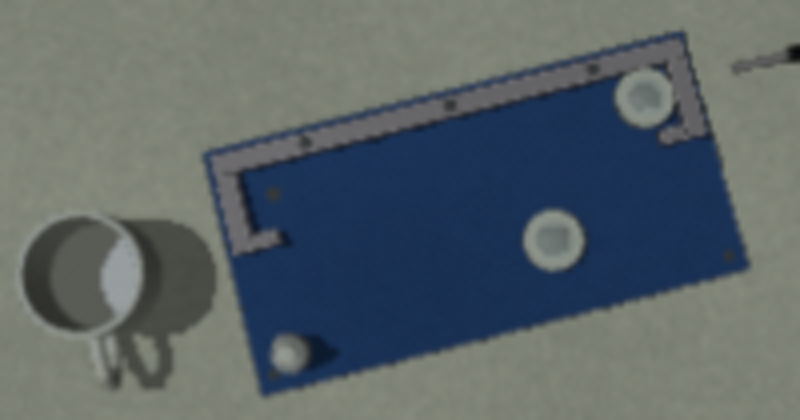

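View pics/scene0z.png

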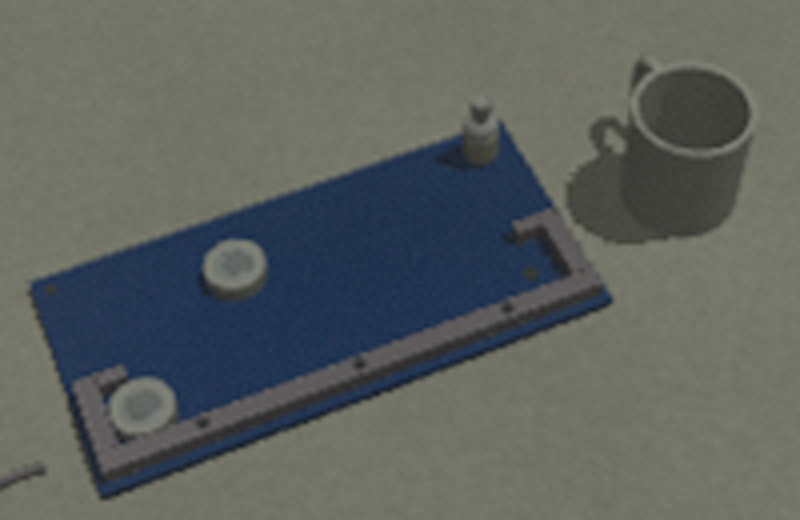

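```bash
cat > fit.py <<'E'
from h import *
from scipy.optimize import least_squares
def z2p(p,o): return [(p[0]+.5)/4-.5+o[0],(p[1]+.5)/4-.5+o[1]]
C=dict(fl=(.085,.17,.008),fr=(.085,-.17,.008),nr=(-.085,-.17,.008),nl=(-.085,.17,.008))
T=dict(fl=(205,153),fr=(684,32),nr=(749,268),nl=(263,395))
S=dict(fl=(612,299),fr=(102,497),nr=(31,283),nl=(502,123))
def P2w(p,q): 
    c,s=np.cos(p[2]),np.sin(p[2]); return np.array([p[0]+c*q[0]-s*q[1],p[1]+s*q[0]+c*q[1],q[2]])
def w2P(p,w):
    c,s=np.cos(p[2]),np.sin(p[2]); d=np.array(w[:2])-p[:2]; return np.array([c*d[0]+s*d[1],-s*d[0]+c*d[1]])
if __name__=='__main__':
    ft=dict(np.load('top0.npz'));fs=dict(np.load('scene0.npz'))
    L=[(ft,z2p(T[k],(165,160)),C[k]) for k in C]; M=[(fs,z2p(S[k],(140,120)),C[k]) for k in C]
    for n,Q in(('top',L),('scene',M),('both',L+M)):
        r=least_squares(lambda p:np.concatenate([np.array(w2px(f,P2w(p,q)))-uv for f,uv,q in Q]),[.55,0,.2])
        print(n,r.x.round(4),r.fun.round(2))
    p=r.x; np.save('plate.npy',p)
    for n,f,pts in(('top',ft,dict(loose=(554,240),seat=(644,97),vialtop=(289,348))),('scene',fs,dict(loose=(235,263),seat=(144,404)))):
        o=(165,160) if n=='top' else (140,120)
        for k,v in pts.items():
            w=px2w(f,*z2p(v,o),.0635 if 'vial' in k else .022)
            print(n,k,w.round(4),(w2P(p,w)*1000).round(1))
    # orient of plate axes
    print(p)
E
python3 fit.py
```

```text
top [ 0.5136 -0.043   0.2386] [-0.52 -0.48  0.01 -0.58  0.69  0.49 -0.17  0.5 ]
scene [ 0.5123 -0.0419  0.241 ] [ 0.82  0.29 -0.22  0.11 -0.57 -0.09 -0.02 -0.68]
both [ 0.5131 -0.0424  0.2395] [-0.76 -0.21 -0.25 -0.43  0.48  0.64 -0.36  0.77  0.69  0.65 -0.52  0.36
 -0.75  0.08 -0.08 -0.42]
top loose [ 0.4927 -0.0932  0.022 ] [-31.9 -44.5]
top seat [ 0.588  -0.1563  0.022 ] [  45.8 -128.5]
top vialtop [0.4248 0.0805 0.0635] [-56.6 140.3]
scene loose [ 0.4901 -0.0929  0.022 ] [-34.3 -43.6]
scene seat [ 0.585  -0.1563  0.022 ] [  42.9 -127.7]
[ 0.51307505 -0.04240416  0.2394696 ]
```

```bash
python3 -m handwheel '[[2,-4,0,0.035],[2,-4,0,0.035],[2,-4,0,0.035],[2,-4,0,0.035],[2,-4,0,0.035],[2,-4,0,0.035],[2,-4,0,0.035],[2,-4,0,0.035],[1,-4,0,0.035],[1,-4,0,0.035],[1,-4,0,0.035],[1,-4,0,0.035],[0,-4,0,0.035],[0,-4,0,0.035],[0,-4,0,0.035],[0,-4,-2,0.035],[0,-4,-2,0.035],[0,-4,-2,0]]' 0.73 5
python3 - <<'E'
from h import *
from fit import *
s=arm.get_state(); print(s['t'],s['eef_pos'],s['ee_rot'],s['q'],s['width'])
p=np.load('plate.npy'); f=dict(np.load('top0.npz'))
w=px2w(f,*z2p((82,275),(165,160)),.085); print('mug',w,w2P(p,w))
print(P2w(p,(-.075,-.046,0)))
E
```

```text
t: 1.9
eef_pos: [0.4377, -0.0901, 0.3442]
ee_rot: [-3.141, -0.001, 0.236]
force: [1.0, 0.4, -0.4]
width: 0.0235
1.9 [ 0.43772459 -0.09007864  0.34417598] [-3.14148597e+00 -9.05863897e-04  2.35662813e-01] [ 2.40580782e-01  2.82515571e-02 -5.56809972e-01 -1.22696250e-04
 -9.84828424e-01  1.56594621e+00] 0.023488699458445925
mug [0.47136242 0.20786517 0.085     ] [0.01883842 0.25302133]
[ 0.45112587 -0.10488055  0.        ]
```

```bash
python3 -m handwheel '[[1.3,-1.5,-2,0.004],[0,0,-4,0],[0,0,-4,0],[0,0,-2,0],[0,0,-1.5,0],[0,0,-1,0],[0,0,-0.5,0],[0,0,-0.1,0],[0,0,0,0]]'
python3 - <<'E'
from h import *
from fit import *
f=snap('top','top1');g=snap('scene','scene1')
s=arm.get_state(); p=np.load('plate.npy');print(s['eef_pos'],w2P(p,s['eef_pos']),s['ee_rot'])
a=f['image'][160:265,165:365];b=g['image'][120:250,140:340]
cv2.imwrite('pics/z1.png',np.vstack([cv2.resize(i,(600,int(i.shape[0]*3)),interpolation=2)[:300] for i in(a[:100],b[:100])])[:,:,::-1])
E
```

```text
t: 2.8
eef_pos: [0.4516, -0.1034, 0.1941]
ee_rot: [3.141, -0.001, 0.238]
force: [-1.1, -0.6, 0.5]
width: 0.0238
[ 0.45163221 -0.1033859   0.19437837] [-0.0741536 -0.0446681] [ 3.14146256e+00 -1.49027541e-03  2.38439147e-01]
```

View pics/z1.png

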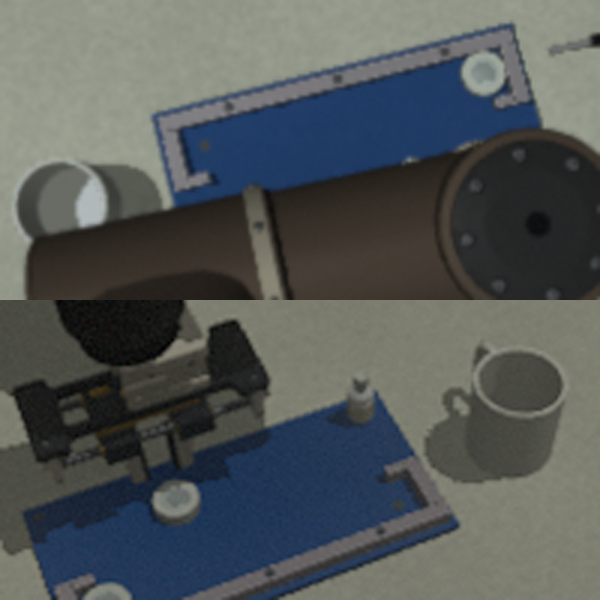

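```bash
python3 - <<'E'
from h import *
from fit import *
f=dict(np.load('scene1.npz')); p=np.load('plate.npy')
b=f['image'][140:205,170:250].copy()
b=cv2.resize(b,None,fx=9,fy=9,interpolation=2)
def mk(q,c):
    u,v=w2px(f,q); cv2.drawMarker(b,(int((u-170+.5)*9),int((v-140+.5)*9)),c,0,20,1)
c=(-.0742,-.0447)
for dy in(-.012,0,.012):
    for dx in (-.0095,.0095): mk(P2w(p,(c[0]+dx,c[1]+dy,.0164)),(255,0,0))
for a in np.linspace(0,6.28,12):
  mk(P2w(p,(-.033+.02*np.cos(a),-.0455+.02*np.sin(a),.022)),(0,255,0))
cv2.imwrite('pics/z2.png',b[:,:,::-1])
E
```

```text
(no output)
```

View pics/z2.png

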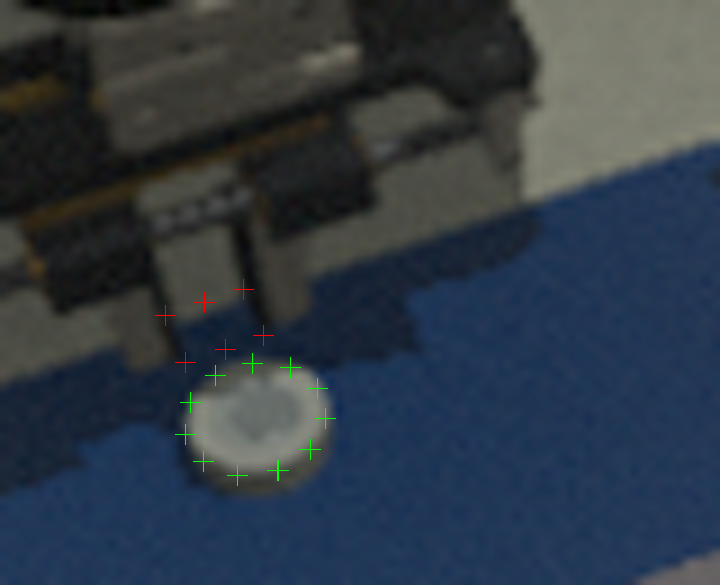

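```bash
python3 -m handwheel '[[0,0,-0.3,0],[0,0,0,0],[0.68,0.166,0,0],[0.68,0.166,0,0],[0.68,0.166,0,0],[0.68,0.166,0,0],[0.68,0.166,0,0],[0.68,0.166,0,0],[0.68,0.166,0,0],[0.68,0.166,0,0],[0.68,0.166,0,0],[0.68,0.166,0,0],[0.68,0.166,0,0],[0.5,0.12,0,0],[0,0,0,0],[0,0,0,0]]'
cat > look.py <<'E'
from h import *
from fit import *
import sys
t=sys.argv[1]
g=snap('scene',t);s=arm.get_state(); p=np.load('plate.npy');print(s['t'],s['eef_pos'],w2P(p,s['eef_pos']),s['ee_rot'][2]-p[2],s['force'])
b=cv2.resize(g['image'][140:245,150:300],None,fx=5,fy=5,interpolation=2)
cv2.imwrite(f'pics/{t}z.png',b[:,:,::-1])
E
python3 look.py s2
```

```text
t: 4.5
eef_pos: [0.531, -0.084, 0.1905]
ee_rot: [-3.142, 0.0, 0.238]
force: [0.1, -0.2, -0.0]
width: 0.0241
4.55 [ 0.5307996  -0.08408926  0.19055759] [ 0.00733158 -0.04469961] -0.0014292475997368936 [-0.16487608 -0.87828562  0.39754528]
```

View pics/s2z.png

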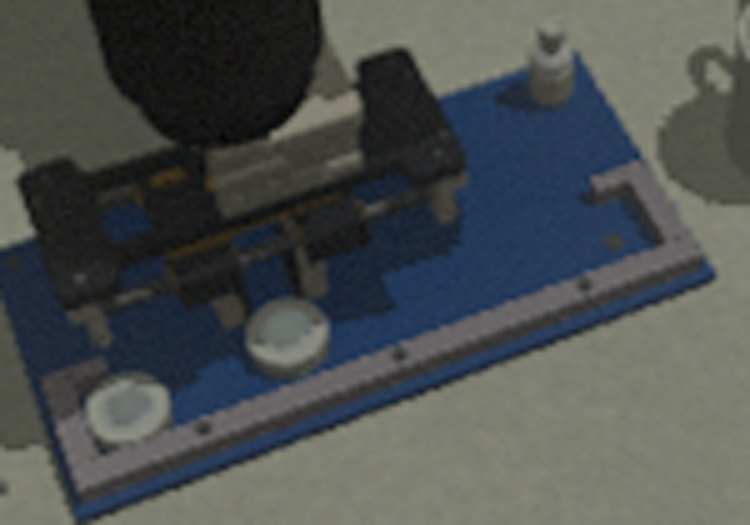

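The blank, at about (288,333) in the zoom, sits centred ahead of both fingertips, with a short gap left to the rail.

```bash
python3 - <<'E'
from h import *
from fit import *
f=dict(np.load('s2.npz')); p=np.load('plate.npy')
for c in((288,332),(128,406)):
    print(w2P(p,px2w(f,150+(c[0]+.5)/5-.5,140+(c[1]+.5)/5-.5,.022)))
E
python3 -m handwheel '[[0.3,0.073,0,0],[0.3,0.073,0,0],[0.2,0.049,0,0],[0.1,0.024,0,0],[0,0,0,0]]'
```

```text
[ 0.03471434 -0.04437184]
[ 0.04295179 -0.12878834]
t: 5.05
eef_pos: [0.5402, -0.0818, 0.1906]
ee_rot: [-3.142, 0.0, 0.238]
force: [0.3, 0.7, -0.3]
width: 0.0236
```

```bash
python3 -m handwheel '[[0.05,0.012,0,0],[0,0,0,0]]'; python3 -m handwheel '[[0.05,0.012,0,0],[0,0,0,0]]';python3 look.py s3
```

```text
t: 5.25
eef_pos: [0.5406, -0.0817, 0.1907]
ee_rot: [3.142, -0.0, 0.238]
force: [0.1, -0.2, 0.5]
width: 0.0235
t: 5.45
eef_pos: [0.5411, -0.0816, 0.1907]
ee_rot: [3.142, -0.0, 0.238]
force: [0.0, 0.4, 0.4]
width: 0.0237
5.5 [ 0.54109712 -0.08159507  0.19068215] [ 0.01792684 -0.04471905] -0.0012757407566533208 [ 0.05865351 -0.23416223  0.73067936]
```

View pics/s3z.png

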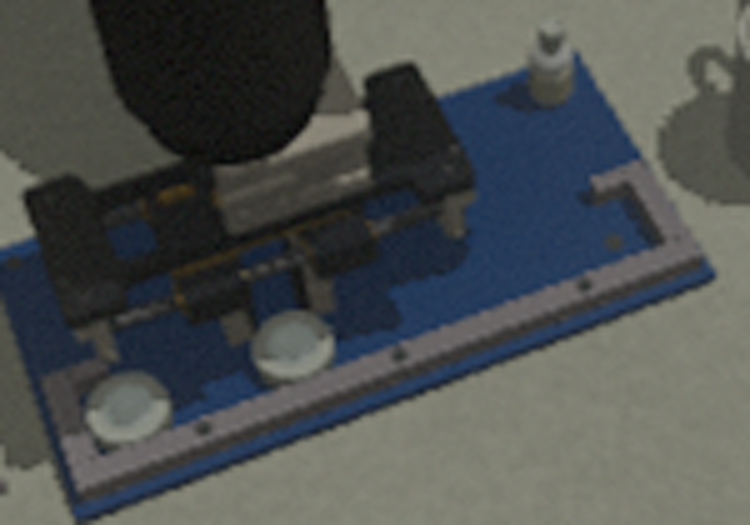

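The blank is now at (293,345), close to or at the rail edge. I'll creep on until I feel contact.

```bash
for i in 1; do python3 -m handwheel '[[0.05,0.012,0,0],[0,0,0,0]]'; done; python3 -m handwheel '[[0.05,0.012,0,0],[0,0,0,0]]';python3 -m handwheel '[[0.05,0.012,0,0],[0,0,0,0]]'
```

```text
t: 5.7
eef_pos: [0.5416, -0.0815, 0.1907]
ee_rot: [3.142, -0.0, 0.238]
force: [-0.3, 0.4, -0.3]
width: 0.0238
t: 5.9
eef_pos: [0.5422, -0.0813, 0.1907]
ee_rot: [3.142, -0.0, 0.238]
force: [-0.2, 0.6, -0.1]
width: 0.0239
t: 6.1
eef_pos: [0.5425, -0.0813, 0.1906]
ee_rot: [-3.142, 0.0, 0.238]
force: [-0.8, -0.4, -0.0]
width: 0.0239
```

```bash
python3 - <<'E'
from h import *
from fit import *
p=np.load('plate.npy'); f=snap('top','t4');
s=arm.get_state(); print(w2P(p,s['eef_pos']),s['force'])
g=snap('scene','s4')
b=cv2.resize(g['image'][190:235,150:240],None,fx=8,fy=8,interpolation=2)
cv2.imwrite('pics/s4z.png',b[:,:,::-1])
E
```

```text
[ 0.01932104 -0.04474187] [-1.30081472 -0.59474893 -0.62558789]
```

View pics/s4z.png

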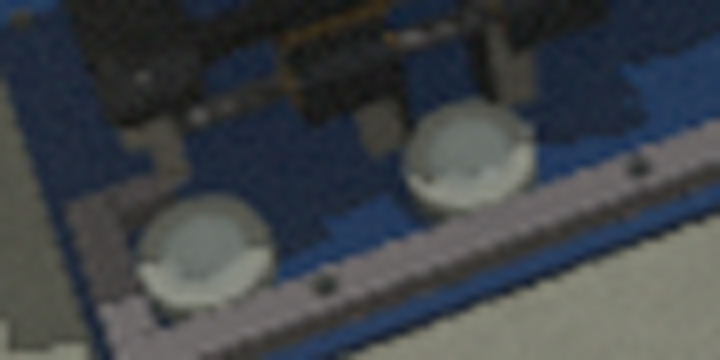

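The loose blank at (471,157) overlaps the rail line just as the seated one at (206,252) does. One more push to confirm contact.

```bash
python3 -m handwheel '[[0.05,0.012,0,0],[0,0,0,0]]';python3 -m handwheel '[[0.05,0.012,0,0],[0,0,0,0],[0,0,0,0]]'
```

```text
t: 6.4
eef_pos: [0.5428, -0.0812, 0.1905]
ee_rot: [-3.141, 0.001, 0.238]
force: [-2.3, -0.0, 0.4]
width: 0.0238
t: 6.7
eef_pos: [0.5431, -0.0811, 0.1904]
ee_rot: [-3.141, 0.001, 0.238]
force: [-3.5, -0.8, 0.8]
width: 0.0239
```

Contact shows as about 3.5 N against the rail. Before the slide I'll check with depth how low the gripper body hangs, because it will pass over the vial.

```bash
python3 - <<'E'
from h import *
from fit import *
p=np.load('plate.npy'); f=dict(np.load('s4.npz'))
s=arm.get_state(); tc=w2P(p,s['eef_pos'])
R,_=cv2.Rodrigues(f['rvec']); t=f['tvec']; fl=K(f)
vv,uu=np.mgrid[0:384,0:512]; D=f['depth']
Kc=np.array([[fl,0,f['cx']],[0,fl,f['cy']],[0,0,1.]])
m=D>0
pts=cv2.undistortPoints(np.stack([uu[m],vv[m]],1).astype(float)[:,None],Kc,np.array([f['k1'],0,0,0,0]))[:,0]
C=np.c_[pts*D[m][:,None],D[m]]; W=(C-t)@R
c,sn=np.cos(p[2]),np.sin(p[2]); d=W[:,:2]-p[:2]
X=c*d[:,0]+sn*d[:,1]-tc[0]; Y=-sn*d[:,0]+c*d[:,1]-tc[1]; Z=W[:,2]
for y0 in range(-110,110,10):
    k=(Y*1000>=y0)&(Y*1000<y0+10)&(abs(X)<.045)&(Z>.030)&(Z<.3)
    if k.sum(): print(y0,k.sum(),(np.percentile(Z[k],[0,5,20])*1000).round(),'x at low',(X[k][Z[k]<np.percentile(Z[k],20)]*1000).mean().round())
k=(abs(X+.057+tc[0])<.02)&(abs(Y+tc[1]-.14)<.02)&(Z>.02); print('vial top',np.percentile(Z[k],[90,99,100]))
E
```

```text
-100 83 [103. 111. 120.] x at low 26.0
-90 172 [ 82.  92. 115.] x at low 37.0
-80 152 [ 91.  96. 121.] x at low 24.0
-70 97 [92. 94. 98.] x at low 8.0
-60 77 [90. 94. 96.] x at low -1.0
-50 268 [ 84.  94. 103.] x at low 10.0
-40 377 [ 85. 101. 105.] x at low 15.0
-30 384 [ 30.  89. 104.] x at low 17.0
-20 354 [ 31.  97. 123.] x at low 14.0
-10 296 [ 89. 104. 143.] x at low 24.0
0 276 [ 91. 100. 144.] x at low 24.0
10 339 [ 31.  47. 102.] x at low 14.0
20 306 [ 31.  91. 107.] x at low 27.0
30 269 [ 84.  95. 117.] x at low 30.0
40 160 [ 85.  97. 114.] x at low 29.0
50 59 [93. 94. 97.] x at low 27.0
60 106 [ 92.  96. 118.] x at low 27.0
70 148 [ 81.  94. 117.] x at low 32.0
80 150 [ 80.  91. 116.] x at low 36.0
90 67 [103. 112. 120.] x at low 15.0
vial top [0.06376301 0.06641963 0.06683363]
```

```bash
python3 -m handwheel '[[-0.4,-0.1,0,0],[-1,-0.24,0,0],[-1.03,-0.25,0,0],[0,0,2.5,0],[0,0,2.5,0],[0.46,-0.28,0,0.126],[0.46,-0.28,0,0.126],[0.46,-0.28,0,0.126],[0.46,-0.28,0,0.126],[0.46,-0.28,0,0.126],[0.46,-0.28,0,0.126],[0.46,-0.28,0,0.126],[0.46,-0.28,0,0.126],[0.46,-0.28,0,0.126],[0,0,0,0],[0,0,0,0]]'
python3 -m handwheel '[[0,0,0,0],[0,0,0,0],[0,0,0,0],[0,0,0,0]]' 1 5
python3 look.py s5
```

```text
t: 8.3
eef_pos: [0.5602, -0.1122, 0.2407]
ee_rot: [3.141, -0.0, 1.368]
force: [-0.9, -0.1, 0.2]
width: 0.0237
t: 8.7
eef_pos: [0.5606, -0.112, 0.2407]
ee_rot: [3.142, -0.0, 1.372]
force: [-0.4, -0.5, 0.6]
width: 0.0015
8.75 [ 0.56064957 -0.1120336   0.24067186] [ 0.02970171 -0.07892657] 1.132380761087921 [0.14645039 0.53383955 0.91565548]
```

View pics/s5z.png

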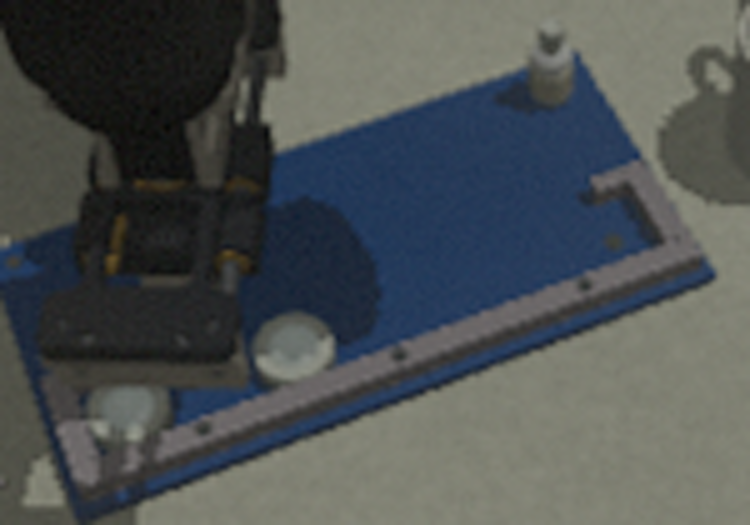

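```bash
python3 -m handwheel '[[0,0,-2.5,0],[0,0,-1.5,0],[0,0,-1,0],[0,0,0,0],[0,0,0,0],[-0.07,0.29,0,0],[-0.07,0.29,0,0],[-0.07,0.29,0,0],[-0.07,0.29,0,0],[-0.07,0.29,0,0],[-0.1,0.39,0,0],[-0.12,0.49,0,0],[-0.12,0.49,0,0],[-0.12,0.49,0,0],[-0.12,0.49,0,0],[-0.12,0.49,0,0],[-0.12,0.49,0,0],[0,0,0,0]]'
python3 look.py s6
```

```text
t: 10.55
eef_pos: [0.5489, -0.0637, 0.1907]
ee_rot: [-3.142, -0.0, 1.373]
force: [0.0, -0.4, 0.7]
width: 0.0006
10.6 [ 0.548952   -0.06396733  0.19067731] [ 0.02973865 -0.0294574 ] 1.133255680222386 [ 0.18272845 -0.64544754  0.71240425]
```

View pics/s6z.png

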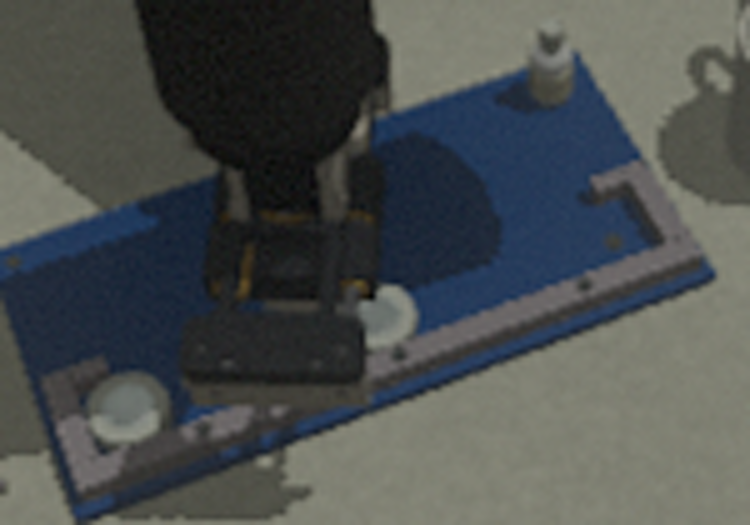

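The blank at about (380,316) has slid along the rail and still overlaps its edge. On I go.

```bash
python3 -m handwheel '[[-0.12,0.49,0,0],[-0.12,0.49,0,0],[-0.12,0.49,0,0],[-0.12,0.49,0,0],[-0.12,0.49,0,0],[-0.12,0.49,0,0],[-0.12,0.49,0,0],[-0.12,0.49,0,0],[-0.12,0.49,0,0],[-0.12,0.49,0,0],[-0.12,0.49,0,0],[-0.12,0.49,0,0],[-0.12,0.49,0,0],[-0.12,0.49,0,0],[-0.12,0.49,0,0],[0,0,0,0]]'
python3 look.py s7
```

```text
t: 12.2
eef_pos: [0.5309, 0.0098, 0.1907]
ee_rot: [3.142, -0.0, 1.373]
force: [0.4, 0.4, 0.1]
width: 0.0003
12.25 [0.53096214 0.00954573 0.19069499] [0.02969852 0.04622484] 1.1333258491357974 [ 0.61723001 -0.36603175 -0.38290716]
```

View pics/s7z.png

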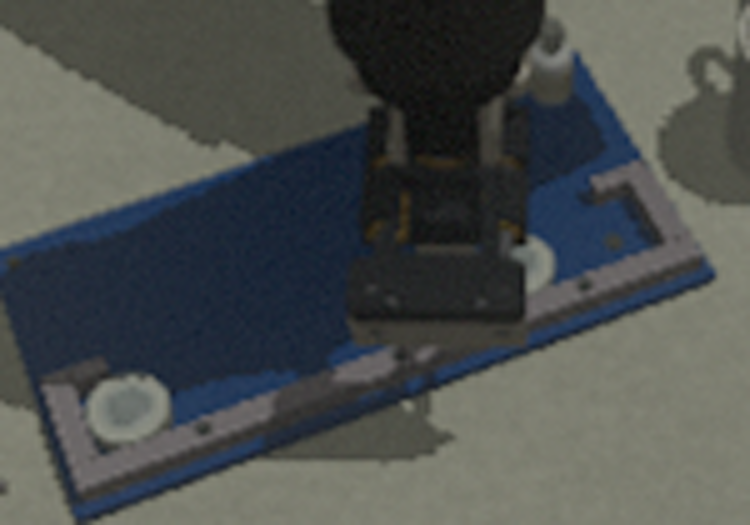

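```bash
python3 - <<'E'
from h import *
from fit import *
p=np.load('plate.npy')
o=[]
for cam in('top','scene'):
    f=snap(cam,cam+'8'); 
    u,v=map(int,w2px(f,P2w(p,(.045,.073,.022)))); x0,y0=u-25,v-25
    b=cv2.resize(f['image'][y0:y0+50,x0:x0+50],None,fx=8,fy=8,interpolation=2)
    def poly(P,c):
        q=[[int((a-x0+.5)*8) if i==0 else int((a-y0+.5)*8) for i,a in enumerate(w2px(f,P2w(p,z)))] for z in P]
        cv2.polylines(b,[np.array(q)],False,c,1)
    poly([(.045+.02*np.cos(a),.073+.02*np.sin(a),.022) for a in np.linspace(0,6.29,40)],(0,255,0))
    poly([(.065,0,.022),(.065,.15,.022)],(255,0,0))
    o.append(b)
cv2.imwrite('pics/z8.png',np.hstack(o)[:,:,::-1])
E
```

```text
(no output)
```

View pics/z8.png

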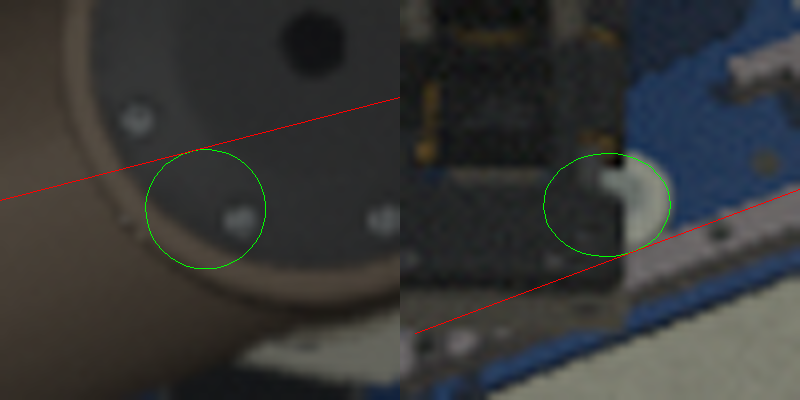

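The blank's visible edge matches the predicted outline at (45,73), so it's still on the rail. I'll continue into the pocket.

```bash
python3 -m handwheel '[[-0.12,0.49,0,0],[-0.12,0.49,0,0],[-0.12,0.49,0,0],[-0.12,0.49,0,0],[-0.12,0.49,0,0],[-0.12,0.49,0,0],[-0.12,0.49,0,0],[-0.12,0.49,0,0],[-0.12,0.49,0,0],[-0.1,0.39,0,0],[-0.05,0.2,0,0],[0,0,0,0]]'
python3 -m handwheel '[[-0.024,0.097,0,0],[0,0,0,0]]'
python3 -m handwheel '[[-0.024,0.097,0,0],[0,0,0,0]]'
python3 look.py s9
```

```text
t: 13.55
eef_pos: [0.5187, 0.0595, 0.1907]
ee_rot: [3.142, -0.0, 1.373]
force: [-0.3, 0.1, -0.7]
width: 0.0003
t: 13.75
eef_pos: [0.5185, 0.0601, 0.1907]
ee_rot: [3.142, -0.0, 1.372]
force: [0.1, -0.6, 0.2]
width: 0.0007
t: 13.95
eef_pos: [0.5182, 0.0611, 0.1906]
ee_rot: [-3.142, 0.0, 1.372]
force: [0.7, -0.6, -0.7]
width: 0.0006
14.0 [0.51823922 0.06109787 0.19067849] [0.02956619 0.0993236 ] 1.1326465088634414 [-0.05122106  0.06312079 -0.15823514]
```

View pics/s9z.png

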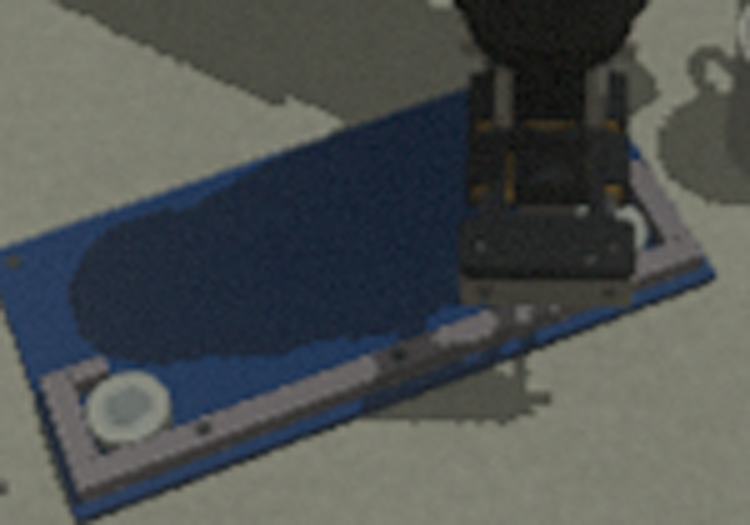

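```bash
python3 -m handwheel '[[-0.024,0.097,0,0],[-0.024,0.097,0,0],[-0.024,0.097,0,0],[0,0,0,0]]'
python3 -m handwheel '[[-0.024,0.097,0,0],[0,0,0,0]]'
python3 -m handwheel '[[-0.012,0.05,0,0],[0,0,0,0]]'
python3 -m handwheel '[[-0.012,0.05,0,0],[0,0,0,0]]'
python3 -m handwheel '[[-0.012,0.05,0,0],[0,0,0,0]]'
```

```text
t: 14.4
eef_pos: [0.5175, 0.0642, 0.1907]
ee_rot: [3.142, -0.0, 1.372]
force: [0.9, -0.4, -0.2]
width: 0.0005
t: 14.6
eef_pos: [0.5172, 0.0651, 0.1907]
ee_rot: [3.142, -0.0, 1.372]
force: [-0.4, 0.1, 0.0]
width: 0.0002
t: 14.8
eef_pos: [0.5171, 0.0654, 0.1906]
ee_rot: [-3.141, 0.0, 1.372]
force: [0.6, -1.6, -0.3]
width: 0.0003
t: 15.0
eef_pos: [0.5169, 0.0657, 0.1906]
ee_rot: [-3.141, 0.001, 1.372]
force: [0.7, -3.5, 0.9]
width: 0.0003
t: 15.2
eef_pos: [0.5167, 0.066, 0.1906]
ee_rot: [-3.141, 0.001, 1.372]
force: [1.0, -6.6, 0.5]
width: 0.0003
```

```bash
python3 -m handwheel '[[0.04,-0.16,0,0],[0,0,0,0]]'
python3 -m handwheel '[[0.097,0.024,0,0],[0.097,0.024,0,0],[0,0,0,0]]'
python3 -m handwheel '[[0.097,0.024,0,0],[0,0,0,0]]'
```

```text
t: 15.4
eef_pos: [0.5175, 0.065, 0.1907]
ee_rot: [3.141, -0.001, 1.372]
force: [0.4, -0.7, -0.8]
width: 0.0004
t: 15.7
eef_pos: [0.5192, 0.0654, 0.1906]
ee_rot: [-3.141, 0.0, 1.372]
force: [-0.9, -0.6, 1.0]
width: 0.0007
t: 15.9
eef_pos: [0.5199, 0.0655, 0.1905]
ee_rot: [-3.141, 0.001, 1.372]
force: [-1.1, -2.6, 1.3]
width: 0.0003
```

```bash
python3 -m handwheel '[[-0.06,-0.3,0,0],[-0.2,-0.98,0,0],[-0.4,-1.96,0,0],[-0.2,-0.98,0,0],[0,0,2,0],[0,0,4,0],[0,0,5,0],[0,-5,5,0],[-2,-5,0,0],[-2,-5,0,0],[-2,-5,0,0],[-2,-5,0,0],[0,-5,0,0],[0,0,0,0]]'
python3 - <<'E'
from h import *
from fit import *
p=np.load('plate.npy')
o=[]
for cam in('top','scene'):
    f=snap(cam,cam+'10')
    for Y in(-.13,.13):
        u,v=map(int,w2px(f,P2w(p,(.045,Y,.022)))); x0,y0=u-24,v-18
        b=cv2.resize(f['image'][y0:y0+36,x0:x0+48],None,fx=8,fy=8,interpolation=2)
        q=[[int((w2px(f,P2w(p,(.045+.02*np.cos(a),Y+.02*np.sin(a),.022)))[i]-(x0,y0)[i]+.5)*8) for i in(0,1)] for a in np.linspace(0,6.29,40)]
        cv2.polylines(b,[np.array(q)],False,(0,255,0),1); o.append(b)
cv2.imwrite('pics/z10.png',np.vstack([np.hstack(o[:2]),np.hstack(o[2:])])[:,:,::-1])
cv2.imwrite('pics/full10.png',np.hstack([cv2.resize(dict(np.load('top10.npz'))['image'],(400,300)),cv2.resize(f['image'],(400,300))])[:,:,::-1])
E
```

```text
t: 17.3
eef_pos: [0.4372, -0.2438, 0.3361]
ee_rot: [3.139, 0.012, 1.356]
force: [-0.1, -0.3, -0.3]
width: 0.0008
```

View pics/z10.png

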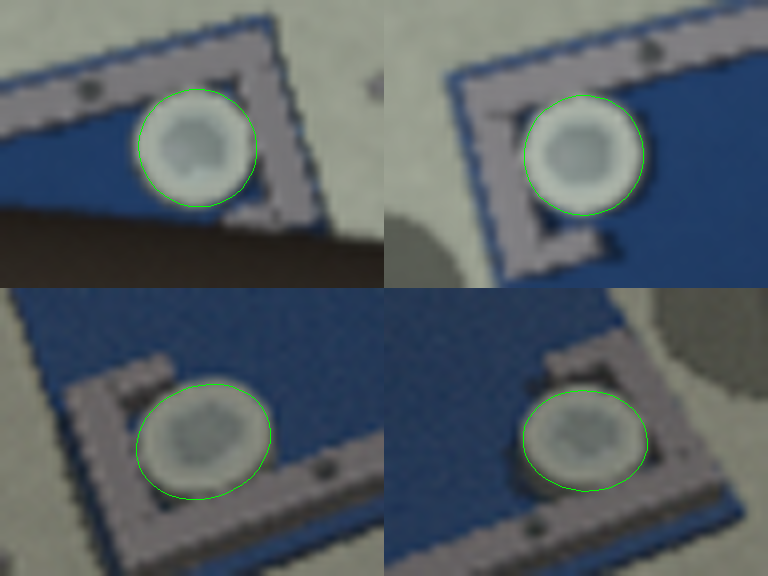

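View pics/full10.png

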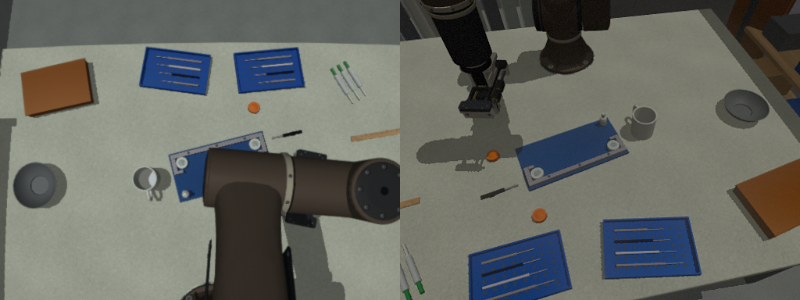

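Both views agree: each blank lines up with its ideal "home" circle to within about 1 mm. The loose blank is in the left (+y) pocket, and the vial, mug and pick look unmoved. Handing in.

```bash
python3 -c "
from station import arm
print(arm.job_done())"
```

```text
the job is handed in; nothing more can be done
None
```

The loose blank is in the free +y pocket, against both the rail and the end stop, and I handed the job in at about 17.4 s of the 51 s allowed. No verdict came back.

- **To the rail:** I pushed the blank over with the two fingertips held 24 mm apart, at about y = -45 mm on the plate. The wrist force rose to about 3.5 N when it met the rail.
- **Along the rail:** I closed the fingers and slid it along with their flat side angled 25° towards the rail. At the end stop the reaction reached about 6.6 N, nearly all of it from the end stop. I backed off slightly and nudged it towards the rail until I read about 1.7 N from the rail and 2.3 N from the stop. Then I drew the fingers straight back and clear.

**Last checks:**
- In both cameras, both blanks lie on their ideal home outlines to within about 1 mm, and the loose one looks flat.
- The vial, mug and pick look unmoved; I judged that by eye and did not measure them again.
- The two cameras put the plate about 1–1.5 mm apart, which is within their stated calibration. No check failed.

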